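Bed a sample tile between its neighbours with a joint spacer and hold it flush

ROBOT

A 6-joint arm with a two-finger parallel gripper is mounted at the origin on the work surface; the furniture and walls round the work are solid. World frame = base frame: x ahead of the robot, y to its left, z up, the work surface at z = 0. Lengths are in mm, angles in rad, forces in N, time in s.
With the tool pointing down it reaches from about 350 to 775 mm from the base axis. Payload 7.3 kg.
Tool frame: the origin (TCP) lies at the very end of the fingers, on their centre line; the grasp point (between the pads) lies 19 mm behind it (bot.grasp_offset is the distance from the TCP to the grasp point, in mm); z points along the fingers, y is the line along which they close (so a half turn about z gives the same grasp; the last joint's range is limited). The gripper opens to 92 mm and grips with 3 to 60 N. Pads are 19 mm wide; open, the fingers measure 130 mm over their backs; the gripper's body (75 mm by 190 mm) begins 47 mm behind the grasp point.
Start: joints at [1.172, 0.342, 1.524, -0, 1.275, -0.146], TCP at [131.295, 508.337, 226.741] pointing down, gripper open.
Joint ranges: [-2.53, 2.53], [-0.77, 2.02], [0.04, 2.7], [-1, 4.14], [0.28, 2.66], [-3.11, 3.11]. Speed limits (rad/s): [2.57, 2.57, 3.14, 3.14, 3.14, 3.14].

INTERFACE

Orientations are given as a unit quaternion [x, y, z, w].
In Python, from rig import bot, eyes, order, nets gives the robot as it stands.
- The arm moves only by the tool arm_command, never from a script. Its argument "rows" is a list of rows, each a list of 7 numbers: the shift along the tool's x, y, z each as a share of 1000 mm, from -1 to 1, then the turn, a rotation vector about the tool's x, y, z each as a share of 0.08 rad, from -1 to 1, then the opening, from -1 (shut) to 1 (fully open). A call has 1 to 12 rows; each row shifts and turns the commanded pose from where the row before left it, along the tool's axes as they then stand; what a row does not reach is not made up. A row lasts 1/10 s, in which the tool goes at most 50 mm and 8.59 degrees, less where a joint would pass 70% of its speed; a pose out of reach is approached as far as the arm can. A call with a number of a shift or a turn outside -1 to 1 is refused whole. A call with a gripper value outside its range is refused whole. The fingers move at their own pace and stop on an object; "force" is the grip in N (left out, the last holds). Time passes only in rows, so rows that do not move let the fingers close. It gives the time, the measured TCP pose, the force, the opening and the grip force at its end, in the units of the state.
- bot.get_state(): the state, without advancing time (a new reading comes with each control period).
- eyes.snapshot(name): name is "scene" or "top" or "wrist"; returns a dict with "color" (400x640x3 uint8, red, green, blue), "depth" (400x640 float32, mm along the optical axis (not along the pixel's ray), 0 where there is no reading), "camera_matrix" (3x3 intrinsics, pixels), "k1" (the pictures are not rectified: a ray, as slopes to the right and down, at radius r is drawn at 1 + k1 r^2 times it, then the intrinsics apply), "rvec" (rotation vector, rad) and "tvec" (3), from world to camera coordinates, as OpenCV has them; the wrist camera has in their place "hand_eye" (4x4, takes a point from camera to tool coordinates, whose origin is the TCP and whose axes are the flange's). Camera axes: x right, y down, z forward; pixel columns grow to the right and rows downward; lengths in mm; the calibration is good to about 2 mm. A picture is of the moment at which its call begins: read the wrist's pose just before it.
- order.close_job(): hands the job in; it is judged then, once.
Trained networks look in a picture, given as the dict that the camera call returned (one of the last four; its "shot" number tells which), for a name from the list of things; names that differ only in an ending like _2 or _b are one class to them, and where a whole thing is asked for, a point or a joint stands for the part that bears it (a point fixed in the world has none). Each returns a list of dicts, best first, with "confidence" (0 to 1); they miss things now and then, are a little off and sometimes report something else, mostly with a low value. They report only what shows in the picture. A call takes as long as a camera call.
- nets.boxes_of(label, picture): "at" ([x, y, z] in mm, in world coordinates, good to about 4 mm: the middle of the surface that is visible of it).
- nets.place_of(label, picture): "at" ([x, y, z] in mm, in world coordinates, good to about 4 mm: a listed point, or the origin of a listed thing).
The state is a dict: "t": time; "q": joint angles; "joint_velocities": joint speeds; "tau": joint torques, N m; "position": TCP position; "orientation": TCP orientation; "ft_force": force on the tool from outside, world axes, zero at the start; "ft_torque": the same for the moment, N m; "width": finger opening in mm; "gripper_force": force on a finger pad.
Only numpy, scipy, OpenCV 4.12 (cv2) and the standard library are available. Lean on these libraries where they do the work, as an engineer would, in place of code of your own. Each camera call takes 0.05 s, during which the arm holds its last target. There are 200 camera calls.

TASK

Set the loose tile on the sprung bar of the setting board, centred between the two fixed tiles and lined up square with them, its feet straddling the bar, and let go of it. Then slide the grey spacer, on edge, all the way down into the one joint beside the tile that is wide enough for it and let go, without forcing it against the narrow joint. Last, press the tile down until its face is flush with its neighbours and finish while still holding it down; leave the small round jar standing nearby where it is.

Things in the scene. Friction and masses are not known exactly. Their poses are not given: they have to be found in the camera images.
- board: plywood setting board fixed to the table, 100 (x) x 226 (y) x 12 mm, origin at the centre of its underside, z up. Along its x axis, over its middle (y = 0), runs a sprung bar; a fixed tile stands on each side of the bar.
- bar_top (a point): middle of the top face of the sprung aluminium bar, 84 mm long (board's x), 20 mm wide (board's y), 10 mm high; axes as the board's. The top is 32 mm over the table at rest, 26 mm when pressed onto its stops.
- bar (a joint): how far the bar is pressed down, m: 0 at rest (up), 0.006 on its hard stops. Springs push it up with about 3 N at 0 and about 7.5 N at 0.006; it comes up again when let go. A tile on the bar is flush with its neighbours at 0.006.
- slim_tile: narrower fixed white tile, 56 (x) x 50 (y) x 10 mm on a wooden block; origin under the block, on the board's top; face 24 mm over the origin, 36 over the table. Stands 69 mm from the bar's middle along the board's y, on either side (varies). Joint on this side: 14 mm wide when the loose tile is centred, 24 mm deep, open above and at both ends, middle 37 mm from the bar's middle.
- broad_tile: the broader fixed white tile, 56 (x) x 70 (y) x 10 mm on a wooden block, on the other side of the bar, also at 69 mm; same origin and height. The joint on this side is only about 4 mm wide: too narrow for the spacer.
- tile: loose white tile: plate 56 (x) x 60 (y) x 10 mm on two feet 40 mm long (x), 8.5 wide, 8 high, 25 mm apart inside: they straddle the bar with 2.5 mm play each side, the plate's underside on the bar. Origin: centre of the feet's underside, z up; face 18 mm over it. 0.1 kg. Starts on its feet on the table. Belongs with its x along the bar, either way round.
- tile_top (a point): centre of the loose tile's face, 18 mm over its origin
- spacer: grey plastic spacer plate standing on edge on the table, 50 (x) x 10 (y, its thickness) x 52 mm high, its lowest 5 mm tapered on both faces to 7 mm thick; origin at the centre of its underside, z up. 0.06 kg. In the joint it stands on the board's top, thickness across the joint, and rises 28 mm above the fixed tiles' faces.
- small_jar: bystander: small round lidded jar, 52 mm across, 36 mm high, origin at the centre of its underside

How it is judged:
By the outcome, as a careful person would: the job done as asked, in the order asked, and still so for the second after the job is handed in, while the arm keeps its last pose, push and grip.
It also fails if it takes over 58 s, if anything falls off the work surface, if the arm or the gripper's body presses on something with over 40 N, if the wrist force passes 120 N, or if a joint passes its speed limit or range.

## Working session

There is one attempt and no reset: what is moved stays moved. The work goes in short steps, Python scripts to look and compute and a tool call to move; the robot and the scene stay as the last step left them, time stands still between calls to the robot, and variables do not carry over. Pictures are saved under pics/ and viewed, at most 10 in all, crops included, and the job is handed in when it is done.

Besides the shell and the picture viewer there is one more tool, called after "Request:" as name([rows], argument=value, ...), one row to a line, values as JSON. arm_command: Moves the arm, as the interface text tells. Its arguments: {"type":"object","properties":{"rows":{"type":"array","items":{"type":"array","items":{"type":"number"}}},"force":{"type":"number"}},"required":["rows"]}

```bash
mkdir -p pics; ls
cat > h.py <<'E'
from rig import bot, eyes, order, nets
import numpy as np, cv2
from scipy.spatial.transform import Rotation as R
def cloud(s, T=None):
    K=s["camera_matrix"];k1=s["k1"];d=s["depth"]
    v,u=np.mgrid[0:d.shape[0],0:d.shape[1]]
    x=(u-K[0][2])/K[0][0];y=(v-K[1][2])/K[1][1]
    a,b=x.copy(),y.copy()
    for _ in range(6):
        f=1+k1*(a*a+b*b);a=x/f;b=y/f
    P=np.stack([a*d,b*d,d],-1)
    if T is None:
        Rm=cv2.Rodrigues(np.array(s["rvec"],float))[0]
        W=(P-np.array(s["tvec"]).ravel())@Rm
    else: W=P@T[:3,:3].T+T[:3,3]
    W[d<=0]=np.nan
    return W
def wristT(st,s):
    T=np.eye(4);T[:3,:3]=R.from_quat(st["orientation"]).as_matrix();T[:3,3]=st["position"]
    return T@np.array(s["hand_eye"])
E
python3 - <<'E'
from h import *
st=bot.get_state();print(st)
for n in ["top","scene"]:
    s=eyes.snapshot(n)
    cv2.imwrite(f"pics/{n}0.png",s["color"][:,:,::-1])
    for l in ["board","bar_top","slim_tile","broad_tile","tile_top","tile","spacer","small_jar"]:
        print(n,l,[(np.round(r["at"]),round(r["confidence"],2)) for r in nets.place_of(l,s)][:3])
E
```

```text
pics
{'t': 0.0, 'q': array([ 1.17197141e+00,  3.42707065e-01,  1.52502948e+00, -1.79373479e-05,
        1.27538401e+00, -1.45982459e-01]), 'joint_velocities': array([-0.00120392, -0.00201948, -0.00050049, -0.00109574,  0.00051413,
        0.00099225]), 'tau': array([ 1.33465786e-03, -4.31230474e+01, -2.44220960e+01,  7.18296412e-02,
        5.59654017e-02, -1.43762286e-04]), 'position': array([131.14653422, 507.93270795, 226.04873639]), 'orientation': array([ 1.26082112e-01,  9.92019515e-01, -7.38089111e-04, -1.97276880e-04]), 'ft_force': array([-0.14767391,  0.28330137, -0.32906894]), 'ft_torque': array([-0.05455019, -0.01230107,  0.0348586 ]), 'gripper_force': 0.0, 'width': 91.84519070346497}
top board [(array([613., 192.,  -1.]), 0.85)]
top bar_top [(array([610., 189.,  34.]), 0.7)]
top slim_tile [(array([594., 257.,  13.]), 0.65)]
top broad_tile [(array([626., 126.,  14.]), 0.59)]
top tile_top [(array([434., 281.,  20.]), 0.76)]
top tile [(array([434., 288.,   1.]), 0.75)]
top spacer [(array([434., 287.,   6.]), 0.52), (array([463.,  40.,  -1.]), 0.5)]
top small_jar [(array([458., 163.,   3.]), 0.84)]
scene board [(array([606., 190.,   6.]), 0.86)]
scene bar_top [(array([607., 192.,  30.]), 0.71)]
scene slim_tile [(array([595., 263.,  14.]), 0.58), (array([438., 286.,  15.]), 0.26), (array([438., 287.,   4.]), 0.25)]
scene broad_tile [(array([626., 126.,  12.]), 0.77)]
scene tile_top [(array([438., 286.,  16.]), 0.81)]
scene tile [(array([436., 286.,   1.]), 0.7), (array([464.,  38.,  -1.]), 0.2)]
scene spacer [(array([461.,  37.,  -2.]), 0.87)]
scene small_jar [(array([461., 165.,  -1.]), 0.94)]
```

View pics/top0.png

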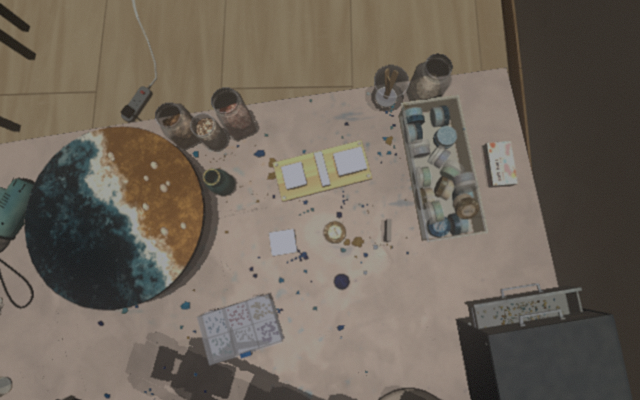

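The board is at about (323,170), with the slim tile on its left (293,175) and the broad tile on its right (350,162). The loose tile is at (284,242), the jar at (335,232) and the spacer at (388,230). I'll move over the middle for a wrist view.

Request:
arm_command([
  [-0.036, -0.0135, -0.01, 0, 0, 0, 1],
  [-0.036, -0.0135, -0.01, 0, 0, 0, 1],
  [-0.036, -0.0135, -0.01, 0, 0, 0, 1],
  [-0.036, -0.0135, -0.01, 0, 0, 0, 1],
  [-0.036, -0.0135, -0.01, 0, 0, 0, 1],
  [-0.036, -0.0135, -0.01, 0, 0, 0, 1],
  [-0.036, -0.0135, -0.01, 0, 0, 0, 1],
  [-0.036, -0.0135, -0.01, 0, 0, 0, 1],
  [-0.036, -0.0135, -0.01, 0, 0, 0, 1],
  [-0.036, -0.0135, -0.01, 0, 0, 0, 1],
  [-0.036, -0.0135, -0.01, 0, 0, 0, 1],
  [0, 0, 0, 0, 0, 0, 1],
])

```text
t: 2.1
position: [481.1, 262.9, 337.3]
orientation: [0.128, 0.992, -0.0, 0.001]
ft_force: [-0.1, 0.1, 0.0]
width: 91.7
gripper_force: 0.0
```

Run:
```python
from h import *
st=bot.get_state();s=eyes.snapshot("wrist")
print(st['position'],st['orientation'],st['t']);print(np.round(s['hand_eye'],3),s['k1'])
cv2.imwrite("pics/w1.png",s["color"][:,:,::-1])
W=cloud(s,wristT(st,s));np.save("w1.npy",W)
for p in [(20,20),(20,620),(380,20),(380,620),(200,320)]: print(p,np.round(W[p]))
for l in ["board","bar_top","slim_tile","broad_tile","tile_top","spacer","small_jar"]:
    print(l,[(np.round(r["at"]),round(r["confidence"],2)) for r in nets.place_of(l,s)][:3])
```

```text
[481.10502465 262.8572079  337.30558938] [ 1.28395982e-01  9.91722044e-01 -4.84331792e-06  1.36354039e-03] 2.1
[[-1.00000e-03 -9.60000e-01 -2.80000e-01  7.53280e+01]
 [ 1.00000e+00 -0.00000e+00 -2.00000e-03  8.50000e-02]
 [ 2.00000e-03 -2.80000e-01  9.60000e-01 -1.58753e+02]
 [ 0.00000e+00  0.00000e+00  0.00000e+00  1.00000e+00]] 0.02367838882661627
(20, 20) [215. -66.   2.]
(20, 620) [412. 606.  96.]
(380, 20) [443. 215. 443.]
(380, 620) [470. 323. 444.]
(200, 320) [545. 248.  12.]
board [(array([611., 193.,   6.]), 0.76)]
bar_top [(array([609., 194.,  31.]), 0.88), (array([436., 284.,  20.]), 0.24)]
slim_tile [(array([590., 263.,  12.]), 0.67)]
broad_tile [(array([628., 124.,  14.]), 0.83), (array([459., 162.,  -1.]), 0.52)]
tile_top [(array([436., 281.,  22.]), 0.75), (array([437., 290.,   2.]), 0.61)]
spacer [(array([458.,  42.,   0.]), 0.97)]
small_jar [(array([454., 164.,  -2.]), 0.63)]
```

View pics/w1.png

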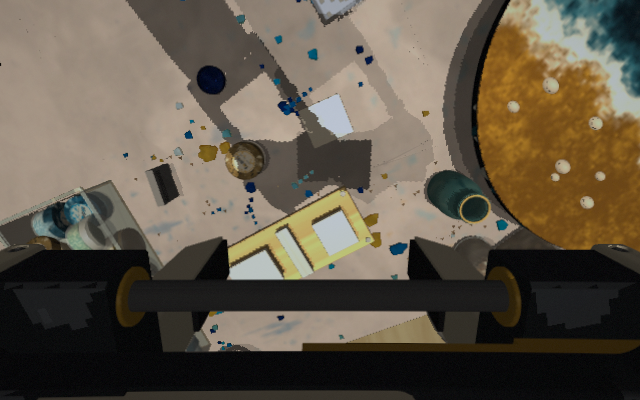

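The wrist view shows the loose tile at (335,115), the spacer at (163,184), the jar at (244,160), and the board with the bar at (292,252) and the slim tile at (336,237). Next I'll fit poses from the depth data.

```bash
cat >> h.py <<'E'
def fit(W,c,r,z0,z1):
    m=(np.hypot(W[...,0]-c[0],W[...,1]-c[1])<r)&(W[...,2]>z0)&(W[...,2]<z1)
    P=W[m];q=P[:,:2].astype(np.float32)
    (x,y),(w,h),a=cv2.minAreaRect(q)
    return np.round([x,y,w,h,a,len(P),np.median(P[:,2])],1)
def report(W,jobs):
    for n,a in jobs.items(): print(n,fit(W,*a))
J={"tile":((436,285),60,12,30),"slim":((593,260),50,34,44),"broad":((628,126),60,34,44),"spacer":((460,40),45,40,70),"spacerall":((460,40),45,8,70),"jar":((457,163),40,20,60)}
E
python3 - <<'E'
from h import *
print("wrist");report(np.load("w1.npy"),J)
for n in ["top","scene"]:
    print(n);report(cloud(eyes.snapshot(n)),J)
E
```

```text
wrist
tile [ 436.3  285.    56.5   61.     8.9 1810.    18.7]
slim [ 592.9  259.1   56.7   49.9   14.4 1228.    36.7]
broad [ 610.8  130.9   81.2   46.7   75.1 1025.    36.8]
spacer [460.8  40.4  13.1  49.7  87.  458.   52.4]
spacerall [460.8  40.4  13.1  49.7  87.  848.   42.5]
jar [ 457.9  162.8   50.6   51.3   44.6 1171.    36.3]
top
tile [434.1 289.5  56.1  52.8   9.4 479.   17.6]
slim [598.6 244.3  48.   16.6  12.9  79.   35.6]
broad [624.9 125.5  56.4  69.9  14.3 580.   35.9]
spacer [459.5  41.2   9.9  49.9  86.6 114.   51.3]
spacerall [459.5  41.2   9.9  49.9  86.6 157.   50. ]
jar [4.569e+02 1.626e+02 5.100e+01 4.870e+01 1.000e-01 3.930e+02 3.500e+01]
scene
tile [434.6 286.7  56.2  62.4   8.6 989.   17.7]
slim [590.8 260.9  56.7  52.8  15.1 563.   35.7]
broad [624.4 127.   57.5  73.9  13.7 544.   35.6]
spacer [459.3  42.1  14.   49.5  88.4 199.   49.1]
spacerall [459.7  42.1  14.1  51.3  87.8 538.   33.4]
jar [456.7 165.5  50.5  52.2  47.  562.   34.7]
```

Request:
arm_command([
  [0.0245, 0.005, 0, 0, 0, 0, 1],
  [0.0245, 0.005, 0, 0, 0, 0, 1],
  [0, 0, 0.015, 0, 0, 1, 1],
  [0, 0, 0.015, 0, 0, 1, 1],
  [0, 0, 0.015, 0, 0, 1, 1],
  [0, 0, 0.015, 0, 0, 1, 1],
  [0, 0, 0.015, 0, 0, 1, 1],
  [0, 0, 0.015, 0, 0, 1, 1],
  [0, 0, 0.015, 0, 0, 1, 1],
  [0, 0, 0.015, 0, 0, 1, 1],
  [0, 0, 0.015, 0, 0, 1, 1],
  [0, 0, 0.015, 0, 0, 1, 1],
])

```text
t: 3.8
position: [432.4, 287.7, 186.2]
orientation: [0.504, 0.864, 0.0, 0.0]
ft_force: [0.3, 0.1, -0.3]
width: 91.7
gripper_force: 0.0
```

Request:
arm_command([
  [0, 0, 0.01, 0, 0, 1, 1],
  [0, 0, 0.01, 0, 0, 1, 1],
  [0, 0, 0.01, 0, 0, 1, 1],
  [0, 0, 0.01, 0, 0, 1, 1],
  [0, 0, 0, 0, 0, 0.48, 1],
  [0, 0, 0, 0, 0, 0, 1],
  [0, 0, 0, 0, 0, 0, 1],
])

```text
t: 4.5
position: [432.6, 287.7, 146.9]
orientation: [0.648, 0.762, 0.0, 0.0]
ft_force: [-0.2, -0.3, 0.6]
width: 91.8
gripper_force: 0.0
```

```bash
cat >> h.py <<'E'
def tool(st):
    M=R.from_quat(st["orientation"]).as_matrix()
    ang=np.degrees(np.arctan2(M[1,1],M[0,1]))
    return M,ang
def goto(st,x,y):
    M,a=tool(st);d=np.array([x,y,st["position"][2]])-st["position"]
    print("pos",np.round(st["position"],1),"tool y ang",round(a,2),"shift xy tool",np.round(M.T@d,1),"t",st["t"],"tool z",np.round(M[:,2],4))
E
python3 - <<'E'
from h import *
st=bot.get_state();s=eyes.snapshot("wrist")
W=cloud(s,wristT(st,s));goto(st,436.3,285)
report(W,{k:J[k] for k in ["tile"]});print(st['q'])
cv2.imwrite("pics/w2.png",s["color"][:,:,::-1])
E
```

```text
pos [432.6 287.7 146.9] tool y ang 9.23 shift xy tool [-3.2  3.2  0. ] t 4.5 tool z [ 4.e-04  3.e-04 -1.e+00]
tile [ 436.7  285.6   56.    60.1    8.8 4185.    18.8]
[4.39202320e-01 4.11069469e-01 1.65688675e+00 6.17894821e-05
 1.07314483e+00 2.78084737e-01]
```

Request:
arm_command([
  [-0.0027, 0.0037, 0.03, 0, 0, 0.09, 1],
  [0, 0, 0.03, 0, 0, 0, 1],
  [0, 0, 0.03, 0, 0, 0, 1],
  [0, 0, 0.025, 0, 0, 0, 1],
  [0, 0, 0.015, 0, 0, 0, 1],
  [0, 0, 0.0065, 0, 0, 0, 1],
  [0, 0, 0, 0, 0, 0, -1],
  [0, 0, 0, 0, 0, 0, -1],
  [0, 0, 0, 0, 0, 0, -1],
  [0, 0, 0, 0, 0, 0, -1],
  [0, 0, 0, 0, 0, 0, -1],
], force=20)

```text
t: 5.65
position: [437.0, 285.5, 10.8]
orientation: [0.651, 0.759, 0.001, 0.0]
ft_force: [-1.2, -0.4, -0.0]
width: 56.5
gripper_force: 0.2
```

Request:
arm_command([
  [0, 0, 0, 0, 0, 0, -1],
  [0, 0, 0, 0, 0, 0, -1],
  [0, 0, -0.015, 0, 0, 0, -1],
  [0, 0, -0.03, 0, 0, 0, -1],
  [0, 0, -0.035, 0, 0, 0, -1],
  [-0.02, 0.0265, -0.02, 0, 0, 0, -1],
  [-0.02, 0.0265, 0, 0, 0, 0, -1],
  [-0.02, 0.0265, 0, 0, 0, 0, -1],
  [-0.02, 0.0265, 0, 0, 0, 0, -1],
  [-0.02, 0.0265, 0, 0, 0, 0, -1],
  [-0.018, 0.024, 0, 0, 0, -0.6, -1],
  [0, 0, 0, 0, 0, -0.62, -1],
])

```text
t: 6.85
position: [612.2, 190.0, 109.4]
orientation: [0.614, 0.789, 0.0, 0.001]
ft_force: [0.6, -0.2, -0.4]
width: 55.6
gripper_force: 20.0
```

Request:
arm_command([
  [0, 0, 0, 0, 0, 0, -1],
  [0, 0, 0, 0, 0, 0, -1],
])

```text
t: 7.05
position: [608.7, 192.6, 109.7]
orientation: [0.614, 0.789, -0.0, -0.001]
ft_force: [0.1, 1.7, -2.3]
width: 55.8
gripper_force: 20.0
```

```bash
cat >> h.py <<'E'
J2={"slim":((593,260),50,34,44),"broad":((626,126),60,34,44),"board":((610,192),150,9,16)}
E
python3 - <<'E'
from h import *
st=bot.get_state();s=eyes.snapshot("wrist")
W=cloud(s,wristT(st,s));goto(st,610.1,192.3)
z=st["position"][2]
report(W,J2);print("held",fit(W,st["position"][:2],60,z-15,z+14))
cv2.imwrite("pics/w3.png",s["color"][:,:,::-1])
t=cloud(eyes.snapshot("top"));report(t,J2);print("held top",fit(t,st["position"][:2],60,z-2,z+14))
E
```

```text
pos [608.7 192.6 109.7] tool y ang 14.26 shift xy tool [-0.6  1.3 -0. ] t 7.05 tool z [-0.0013 -0.     -1.    ]
slim [ 593.2  258.8   56.7   49.    14.2 6508.    36.8]
broad [ 632.7  100.6   56.4   20.2   14.3 1463.    37.1]
board [5.634e+02 1.800e+02 1.969e+02 2.262e+02 1.410e+01 1.456e+04 1.280e+01]
held [  608.9   192.9    87.6    60.8    14.3 10241.    117.6]
slim [616.6 247.7  10.2  13.7  15.7  20.   35.8]
broad [645.4 120.7  19.1  33.5  13.7  85.   35.8]
board [643.2 205.6  26.2 216.7  14.1 138.   11.9]
held top [ 0.  0.  0.  0.  0.  0. nan]
  return _methods._mean(a, axis=axis, dtype=dtype,
  ret = ret.dtype.type(ret / rcount)
```

View pics/w3.png

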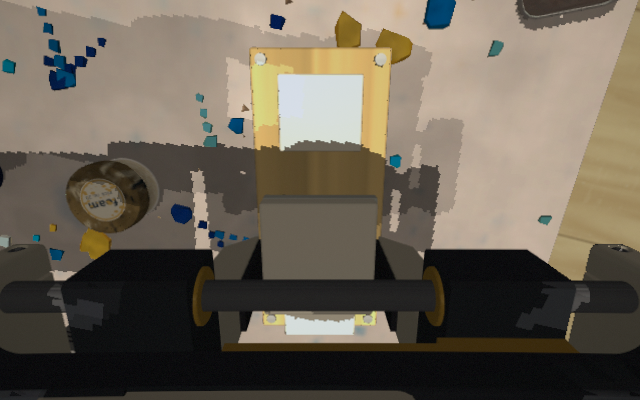

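The held tile (310,240) is square with the slim tile (320,112) in the same view. I'll measure both in one frame.

```bash
cat > m.py <<'E'
from h import *
st=bot.get_state();s=eyes.snapshot("wrist");W=cloud(s,wristT(st,s));goto(st,610.1,192.3)
def loc(a,o=np.array([610.1,192.3])):
    a=np.radians(a);d=W[...,:2]-o
    return d@[np.cos(a),np.sin(a)],d@[-np.sin(a),np.cos(a)],W[...,2]
x,y,z=loc(14.2)
def span(n,m):
    print(n,"x",np.round(np.percentile(x[m],[.5,99.5]),1),"y",np.round(np.percentile(y[m],[.5,99.5]),1),"z",np.round(np.median(z[m]),1),m.sum())
span("slim",(z>34.5)&(z<42)&(y>35)&(y<105)&(abs(x)<40))
span("broad",(z>34.5)&(z<42)&(y<-60)&(y>-115)&(abs(x)<40))
span("board",(z>10)&(z<15)&(y>60)&(y<130)&(abs(x)<70))
t=st["position"][2]
m=(z>t+4)&(z<t+11)&(abs(x)<24)&(abs(y)<45);span("held face",m)
m=(z>t-12)&(z<t+11)&(abs(x)<45)&(y>20)&(y<45);span("held front",m)
# direction of held front edge
for lo in (-20,-10,0,10): 
    k=(z>t+4)&(z<t+11)&(x>lo)&(x<lo+10)&(abs(y)<45); print(lo,np.round(np.percentile(y[k],99),1),end=" ")
k=(z>34.5)&(z<42)&(y>35)&(y<105)
for lo in (-25,-15,5,15):
    j=k&(x>lo)&(x<lo+10);print("slim",lo,np.round(np.percentile(y[j],99),1),end=" ")
E
python3 m.py
```

```text
pos [608.7 193.  110.1] tool y ang 14.32 shift xy tool [-1.   1.2 -0. ] t 7.15 tool z [-6.e-04  0.e+00 -1.e+00]
slim x [-28.   27.8] y [43.8 92.8] z 36.7 6493
broad x [-28.3  27.5] y [-103.8  -84.6] z 37.1 1461
board x [-49.7  49.5] y [ 60.5 112.2] z 12.8 6405
held face x [-23.7  23.7] y [-28.2  31.2] z 118.1 8014
held front x [-28.7  26.5] y [20.1 31.4] z 117.9 3187
-20 31.0 -10 31.1 0 31.1 10 31.1 slim -25 92.7 slim -15 92.7 slim 5 92.8 slim 15 92.7
```

Request:
arm_command([
  [-0.0016, 0.001, 0.02, 0, 0, 0, -1],
  [0, 0, 0.02, 0, 0, 0, -1],
  [0, 0, 0.012, 0, 0, 0, -1],
  [0, 0, 0, 0, 0, 0, -1],
  [0, 0, 0, 0, 0, 0, -1],
  [0, 0, 0, 0, 0, 0, -1],
])

```text
t: 7.8
position: [611.4, 191.5, 59.4]
orientation: [0.613, 0.79, 0.001, 0.001]
ft_force: [-0.1, 0.4, -0.9]
width: 55.5
gripper_force: 20.0
```

```bash
python3 m.py
```

```text
pos [611.4 191.5  59.4] tool y ang 14.33 shift xy tool [ 1.1 -1.  -0. ] t 7.8 tool z [ 2.e-03  4.e-04 -1.e+00]
slim x [-27.8  27.7] y [44.  93.2] z 36.7 10621
broad x [-28.   27.5] y [-72.7 -60.1] z 37.0 1498
board x [-49.4  49.4] y [ 60.4 112.4] z 12.7 9775
held face x [-23.8  23.7] y [-30.4  29.1] z 67.4 8020
held front x [-26.6  28.8] y [20.1 29.3] z 67.1 2685
-20 29.0 -10 29.0 0 28.9 10 29.1 slim -25 93.0 slim -15 93.0 slim 5 93.1 slim 15 92.8
```

Request:
arm_command([
  [0.0003, -0.0011, 0.008, 0, 0, 0, -1],
  [0, 0, 0.006, 0, 0, 0, -1],
  [0, 0, 0.004, 0, 0, 0, -1],
  [0, 0, 0.003, 0, 0, 0, -1],
  [0, 0, 0.002, 0, 0, 0, -1],
  [0, 0, 0, 0, 0, 0, -1],
  [0, 0, 0, 0, 0, 0, -1],
])

```text
t: 8.55
position: [609.7, 191.3, 35.3]
orientation: [0.613, 0.79, 0.0, 0.0]
ft_force: [-0.4, -0.1, -0.4]
width: 55.6
gripper_force: 20.0
```

```bash
python3 m.py
```

```text
pos [609.7 191.3  35.3] tool y ang 14.32 shift xy tool [0.9 0.7 0. ] t 8.55 tool z [ 3.e-04  1.e-04 -1.e+00]
slim x [-27.7  27.6] y [43.9 93.4] z 36.8 14061Traceback (most recent call last):
  File "m.py", line 10, in <module>
    span("broad",(z>34.5)&(z<42)&(y<-60)&(y>-115)&(abs(x)<40))
    ~~~~^^^^^^^^^^^^^^^^^^^^^^^^^^^^^^^^^^^^^^^^^^^^^^^^^^^^^^
  File "m.py", line 8, in span
    print(n,"x",np.round(np.percentile(x[m],[.5,99.5]),1),"y",np.round(np.percentile(y[m],[.5,99.5]),1),"z",np.round(np.median(z[m]),1),m.sum())
                         ~~~~~~~~~~~~~^^^^^^^^^^^^^^^^
    return _quantile_unchecked(
        a, q, axis, out, overwrite_input, method, keepdims, weights)
    return _ureduce(a,
                    func=_quantile_ureduce_func,
    ...<5 lines>...
                    overwrite_input=overwrite_input,
                    method=method)
    r = func(a, **kwargs)
    result = _quantile(arr,
                       quantiles=q,
    ...<2 lines>...
                       out=out,
                       weights=wgt)
    slices_having_nans = np.isnan(arr[-1, ...])
                                  ~~~^^^^^^^^^
IndexError: index -1 is out of bounds for axis 0 with size 0
```

```bash
sed -i 's/^    print(n,"x"/    if m.sum()>50: print(n,"x"/' m.py; python3 m.py
```

```text
pos [609.7 191.3  35.4] tool y ang 14.33 shift xy tool [0.9 0.7 0. ] t 8.6 tool z [ 4.e-04  2.e-04 -1.e+00]
slim x [-27.7  27.6] y [43.9 93.3] z 36.8 14030
board x [-49.4  49.3] y [ 60.3 112.2] z 12.7 12344
held face x [-23.7  23.7] y [-30.2  29.3] z 43.4 8023
held front x [-28.2  27.1] y [20.1 45. ] z 43.1 3012
-20 29.2 -10 29.2 0 29.3 10 29.2 slim -25 93.3 slim -15 93.0 slim 5 92.9 slim 15 92.9
```

Request:
arm_command([
  [0, 0.0004, 0.0006, 0, 0, 0, -1],
  [0, 0, 0, 0, 0, 0, -1],
  [0, 0, 0, 0, 0, 0, 0.5],
  [0, 0, 0, 0, 0, 0, 0.6],
  [0, 0, 0, 0, 0, 0, 0.6],
  [0, 0, 0, 0, 0, 0, 0.6],
  [0, 0, -0.01, 0, 0, 0, 0.6],
  [0, 0, -0.03, 0, 0, 0, 0.6],
  [0, 0, -0.03, 0, 0, 0, 0.6],
  [0, 0, 0, 0, 0, 0, 0.6],
  [0, 0, 0, 0, 0, 0, 0.6],
])

```text
t: 9.75
position: [610.3, 191.4, 105.9]
orientation: [0.613, 0.79, 0.001, 0.001]
ft_force: [-0.9, -0.1, -0.5]
width: 73.4
gripper_force: 0.0
```

```bash
cat >> m.py <<'E'
print()
span("placed",(z>34)&(z<47)&(abs(y)<38)&(abs(x)<40))
cv2.imwrite("pics/last.png",s["color"][:,:,::-1])
goto(st,460.8,40.4)
E
python3 m.py | tail -3
```

```text
slim x [-27.9  27.7] y [43.9 92.9] z 36.7 6789
broad x [-28.3  27.5] y [-104.5  -80.8] z 37.0 1863
board x [-49.7  49.5] y [ 60.3 112.6] z 12.7 6655Traceback (most recent call last):
  File "m.py", line 17, in <module>
    k=(z>t+4)&(z<t+11)&(x>lo)&(x<lo+10)&(abs(y)<45); print(lo,np.round(np.percentile(y[k],99),1),end=" ")
                                                                       ~~~~~~~~~~~~~^^^^^^^^^
    return _quantile_unchecked(
        a, q, axis, out, overwrite_input, method, keepdims, weights)
    return _ureduce(a,
                    func=_quantile_ureduce_func,
    ...<5 lines>...
                    overwrite_input=overwrite_input,
                    method=method)
    r = func(a, **kwargs)
    result = _quantile(arr,
                       quantiles=q,
    ...<2 lines>...
                       out=out,
                       weights=wgt)
    slices_having_nans = np.isnan(arr[-1, ...])
                                  ~~~^^^^^^^^^
IndexError: index -1 is out of bounds for axis 0 with size 0
```

```bash
sed -i '/^# direction/,/^print()/d' m.py
cat >> m.py <<'E'
m=(z>38)&(z<47)&(abs(y)<38)&(abs(x)<40)
if m.sum()>50: print("rect xy ang",[np.round(v,1) for v in cv2.minAreaRect(np.stack([x[m],y[m]],-1).astype(np.float32))])
E
python3 m.py
```

```text
pos [609.6 191.3 104.6] tool y ang 14.33 shift xy tool [ 0.9  0.7 -0. ] t 9.8 tool z [-3.e-04  0.e+00 -1.e+00]
slim x [-27.9  27.8] y [44.1 92.8] z 36.8 6833
broad x [-28.2  27.5] y [-104.5  -79.9] z 37.0 1941
board x [-49.7  49.6] y [ 60.4 112.6] z 12.7 6731
placed x [-27.7  27.7] y [-37.5  29.2] z 42.7 7251
pos [609.6 191.3 104.6] tool y ang 14.33 shift xy tool [-109.4 -181.5    0. ] t 9.8 tool z [-3.e-04  0.e+00 -1.e+00]
rect xy ang [array([-0.1, -3.9]), array([66.9, 56.6]), np.float64(89.9)]
```

View pics/last.png

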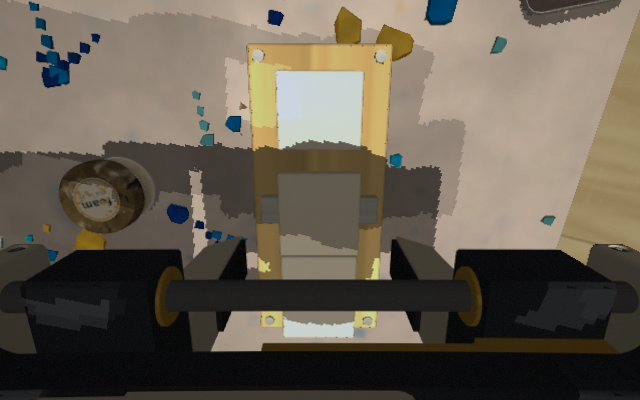

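The tile (320,210) lies square on the bar at rest height, with the narrow joint visible at (320,256). Next is the spacer.

Request:
arm_command([
  [-0.0219, -0.0363, -0.012, 0, 0, 0, 0],
  [-0.0219, -0.0363, -0.012, 0, 0, 0, 0],
  [-0.0219, -0.0363, -0.012, 0, 0, 0, 0],
  [-0.0219, -0.0363, -0.012, 0, 0, 0, 0],
  [-0.0219, -0.0363, -0.012, 0, 0, 0, 0],
  [0, 0, 0, 0, 0, -1, 0],
  [0, 0, 0, 0, 0, -1, 0],
  [0, 0, 0, 0, 0, -1, 0],
  [0, 0, 0, 0, 0, -1, 0],
  [0, 0, 0, 0, 0, -1, 0],
  [0, 0, 0, 0, 0, -1, 0],
  [0, 0, 0, 0, 0, -1, 0],
])

```text
t: 11.05
position: [460.5, 40.3, 163.6]
orientation: [0.37, 0.929, -0.0, -0.001]
ft_force: [-0.2, 0.2, 0.6]
width: 45.7
gripper_force: 0.0
```

Request:
arm_command([
  [0, 0, 0, 0, 0, -1, 0],
  [0, 0, 0, 0, 0, -1, 0],
  [0, 0, 0, 0, 0, -1, 0],
  [0, 0, 0, 0, 0, -1, 0],
  [0, 0, 0, 0, 0, -1, 0],
  [0, 0, 0, 0, 0, -1, 0],
  [0, 0, 0, 0, 0, -1, 0],
  [0, 0, 0, 0, 0, -1, 0],
  [0, 0, 0, 0, 0, -0.9, 0],
  [0, 0, 0, 0, 0, 0, 0],
  [0, 0, 0, 0, 0, 0, 0],
])

```text
t: 12.15
position: [460.7, 40.3, 164.0]
orientation: [0.025, 1.0, 0.0, -0.001]
ft_force: [-0.2, -0.4, 0.4]
width: 45.9
gripper_force: 0.0
```

Run:
```python
from h import *
st=bot.get_state();s=eyes.snapshot("wrist")
W=cloud(s,wristT(st,s))
for z0 in (15,40,49): print(fit(W,(460.8,40.4),45,z0,70))
f=fit(W,(460.8,40.4),45,49,70);goto(st,f[0],f[1]);print(st['q'],st['width'])
```

```text
[460.9  40.8  10.3  50.   86.9 829.   52.6]
[460.9  40.8  10.3  50.   86.9 774.   52.7]
[460.9  40.6   9.9  50.   86.8 729.   52.7]
pos [460.7  40.3 164. ] tool y ang 87.09 shift xy tool [-0.1  0.3 -0. ] t 12.15 tool z [-1.5e-03  2.0e-04 -1.0e+00]
[-7.86761588e-02  2.95575273e-01  1.78262387e+00  1.14682823e-04
  1.06490291e+00 -1.59875541e+00] 45.91596838340629
```

Request:
arm_command([
  [0, 0.0003, 0.03, 0, 0, 0, 0],
  [0, 0, 0.03, 0, 0, 0, 0],
  [0, 0, 0.03, 0, 0, 0, 0],
  [0, 0, 0.025, 0, 0, 0, 0],
  [0, 0, 0.015, 0, 0, 0, 0],
  [0, 0, 0, 0, 0, 0, 0],
  [0, 0, 0, 0, 0, 0, -1],
  [0, 0, 0, 0, 0, 0, -1],
  [0, 0, 0, 0, 0, 0, -1],
  [0, 0, 0, 0, 0, 0, -1],
  [0, 0, 0, 0, 0, 0, -1],
  [0, 0, 0, 0, 0, 0, -1],
], force=25)

```text
t: 13.4
position: [461.4, 40.6, 35.0]
orientation: [0.024, 1.0, 0.0, 0.0]
ft_force: [0.1, -0.6, 4.1]
width: 9.6
gripper_force: 25.0
```

Request:
arm_command([
  [0, 0, -0.015, 0, 0, 0, -1],
  [0, 0, -0.03, 0, 0, 0, -1],
  [0, 0, -0.035, 0, 0, 0, -1],
  [-0.0217, 0.0323, -0.01, 0, 0, 0, -1],
  [-0.0217, 0.0323, 0, 0, 0, 0, -1],
  [-0.0217, 0.0323, 0, 0, 0, 0, -1],
  [-0.0217, 0.0323, 0, 0, 0, 0, -1],
  [-0.0217, 0.0323, 0, 0, 0, 0, -1],
  [-0.0215, 0.0325, 0, 0, 0, 0, -1],
  [0, 0, 0, 0, 0, -1, -1],
  [0, 0, 0, 0, 0, -1, -1],
  [0, 0, 0, 0, 0, -1, -1],
])

```text
t: 14.6
position: [600.1, 228.4, 123.8]
orientation: [-0.097, 0.995, -0.0, -0.001]
ft_force: [-0.0, 0.4, -0.6]
width: 9.8
gripper_force: 25.0
```

Request:
arm_command([
  [0, 0, 0, 0, 0, -0.75, -1],
  [0, 0, 0, 0, 0, 0, -1],
  [0, 0, 0, 0, 0, 0, -1],
])

```text
t: 14.9
position: [600.3, 228.0, 124.4]
orientation: [-0.124, 0.992, -0.0, -0.0]
ft_force: [-1.2, 0.2, -0.3]
width: 9.9
gripper_force: 25.0
```

```bash
cat > m2.py <<'E'
exec(open("m.py").read().split("span(\"slim\"")[0])
goto(st,601.1,227.8);t=st["position"][2];print(st["width"],st["gripper_force"])
span("slim",(z>34.5)&(z<39)&(y>40)&(y<105)&(abs(x)<40))
span("broad",(z>34.5)&(z<39)&(y<-35)&(y>-115)&(abs(x)<40))
span("placed",(z>39.5)&(z<46)&(abs(y)<33.5)&(abs(x)<40))
span("spacer top",(z>t+10)&(z<t+24)&(y>20)&(y<55)&(x<-11)&(x>-40))
span("spacer all",(z>t-37)&(z<t+24)&(y>20)&(y<55)&(x<-11)&(x>-40))
for lo in range(-26,-8,4):
    k=(z>t-37)&(z<t+24)&(y>20)&(y<55)&(x>lo)&(x<lo+4)
    if k.sum()>20: print(lo,np.round(np.percentile(y[k],[1,99]),1),k.sum())
cv2.imwrite("pics/sp%d.png"%round(t),s["color"][:,:,::-1])
E
python3 m2.py
```

```text
pos [600.3 228.  124.4] tool y ang 104.29 shift xy tool [ -0.7 -37.   -0. ] t 14.9 tool z [-6.e-04 -1.e-04 -1.e+00]
pos [600.3 228.  124.4] tool y ang 104.29 shift xy tool [-0.7 -0.4 -0. ] t 14.9 tool z [-6.e-04 -1.e-04 -1.e+00]
9.880058417549526 24.99908745288849
slim x [-28.   27.1] y [44.  93.2] z 36.6 4446
broad x [-28.4  26.3] y [-103.9  -35.3] z 36.8 6424
placed x [-28.3  27. ] y [-30.8  29. ] z 42.7 5718
spacer top x [-26.3 -11. ] y [20.5 54.3] z 141.7 1160
spacer all x [-26.4 -11.1] y [20.7 54.1] z 139.1 1811
-26 [32.  41.6] 404
-22 [32.1 41.5] 184
-18 [32.1 41.6] 173
-14 [20.7 54.1] 870
-10 [29.7 43.9] 241
```

```bash
ls pics
```

```text
last.png
scene0.png
sp124.png
top0.png
w1.png
w2.png
w3.png
```

Request:
arm_command([
  [-0.001, -0.0003, 0.015, 0, 0, 0, -1],
  [0, 0, 0.015, 0, 0, 0, -1],
  [0, 0, 0.009, 0, 0, 0, -1],
  [0, 0, 0, 0, 0, 0, -1],
  [0, 0, 0, 0, 0, 0, -1],
  [0, 0, 0, 0, 0, 0, -1],
])

```text
t: 15.55
position: [602.0, 228.1, 86.2]
orientation: [-0.125, 0.992, 0.0, 0.001]
ft_force: [0.2, 0.4, -0.9]
width: 9.9
gripper_force: 25.0
```

```bash
python3 m2.py
```

```text
pos [602.  228.1  86.2] tool y ang 104.39 shift xy tool [  1.1 -36.7  -0. ] t 15.55 tool z [ 1.3e-03  4.0e-04 -1.0e+00]
pos [602.  228.1  86.2] tool y ang 104.39 shift xy tool [ 1.  -0.1 -0. ] t 15.55 tool z [ 1.3e-03  4.0e-04 -1.0e+00]
9.886582819709089 24.999196529388428
slim x [-28.2  19.1] y [44.  93.2] z 36.6 5076
broad x [-28.3  27.2] y [-103.8  -35.3] z 36.8 8543
placed x [-28.3  16.6] y [-30.5  28.8] z 42.7 6297
spacer top x [-24.7 -11.1] y [31.8 41.3] z 103.8 730
spacer all x [-24.8 -11.1] y [31.7 41.4] z 102.9 1188
-26 [31.7 41.4] 682
-22 [31.9 41.2] 190
-18 [31.8 41.3] 180
-14 [21.6 54.2] 385
-10 [20.6 53.9] 716
```

```bash
cp pics/sp8?.png pics/spview.png; ls pics
```

```text
last.png
scene0.png
sp124.png
sp86.png
spview.png
top0.png
w1.png
w2.png
w3.png
```

View pics/spview.png

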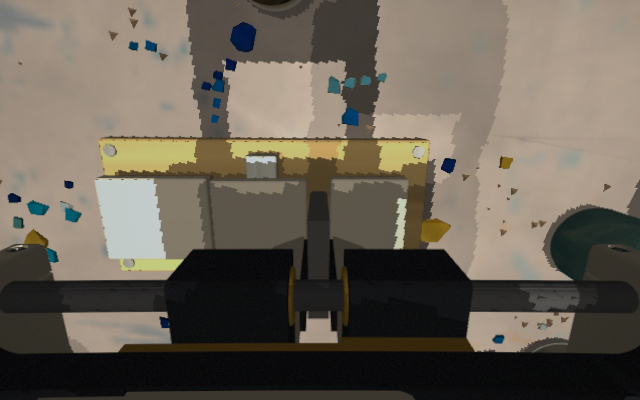

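The spacer (318,215) is centred over the wide joint (between x≈306 and 331). I'll insert it slowly.

Request:
arm_command([
  [0.0005, -0.0001, 0.004, 0, 0, 0, -1],
  [0, 0, 0.004, 0, 0, 0, -1],
  [0, 0, 0.004, 0, 0, 0, -1],
  [0, 0, 0.004, 0, 0, 0, -1],
  [0, 0, 0.004, 0, 0, 0, -1],
  [0, 0, 0, 0, 0, 0, -1],
  [0, 0, 0, 0, 0, 0, -1],
])

```text
t: 16.3
position: [601.0, 227.8, 65.5]
orientation: [-0.125, 0.992, 0.0, -0.0]
ft_force: [-0.1, 0.5, -0.7]
width: 10.0
gripper_force: 25.0
```

No contact force so far, so I'll carry on down.

Request:
arm_command([
  [0, 0, 0.004, 0, 0, 0, -1],
  [0, 0, 0.004, 0, 0, 0, -1],
  [0, 0, 0.004, 0, 0, 0, -1],
  [0, 0, 0.003, 0, 0, 0, -1],
  [0, 0, 0.0015, 0, 0, 0, -1],
  [0, 0, 0.001, 0, 0, 0, -1],
  [0, 0, 0, 0, 0, 0, -1],
  [0, 0, 0, 0, 0, 0, -1],
])

```text
t: 17.1
position: [601.2, 227.8, 48.2]
orientation: [-0.125, 0.992, 0.0, 0.0]
ft_force: [-0.3, 0.3, -0.7]
width: 9.6
gripper_force: 25.0
```

```bash
python3 m2.py
```

```text
pos [601.2 227.8  48.2] tool y ang 104.39 shift xy tool [  0.2 -36.6  -0. ] t 17.1 tool z [ 3.e-04  1.e-04 -1.e+00]
pos [601.2 227.8  48.2] tool y ang 104.39 shift xy tool [ 0.1 -0.  -0. ] t 17.1 tool z [ 3.e-04  1.e-04 -1.e+00]
9.637563064611165 24.999172389507294
slim x [-28.2   1.2] y [44.1 93. ] z 36.6 4626
broad x [-28.4  20. ] y [-103.5  -35.4] z 36.8 10755
placed x [-28.4  -1.2] y [-30.4  29. ] z 42.7 5679
spacer top x [-25.6 -11. ] y [21.6 52.8] z 65.7 844
spacer all x [-39.7 -11. ] y [20.2 54.8] z 36.3 4508
-26 [20.5 54.2] 1264
-22 [20.3 54.7] 544
-18 [20.3 54.8] 508
-14 [20.3 54.5] 1064
-10 [20.5 54.5] 639
```

Request:
arm_command([
  [0, 0, 0.0006, 0, 0, 0, -1],
  [0, 0, 0.0005, 0, 0, 0, -1],
  [0, 0, 0, 0, 0, 0, -1],
  [0, 0, 0, 0, 0, 0, -1],
])

```text
t: 17.55
position: [601.1, 227.8, 47.1]
orientation: [-0.125, 0.992, 0.0, 0.0]
ft_force: [-0.2, -0.9, -1.1]
width: 10.0
gripper_force: 25.0
```

Request:
arm_command([
  [0, 0, 0.0003, 0, 0, 0, -1],
  [0, 0, 0, 0, 0, 0, -1],
  [0, 0, 0, 0, 0, 0, -0.5],
  [0, 0, 0, 0, 0, 0, -0.5],
  [0, 0, 0, 0, 0, 0, -0.5],
  [0, 0, 0, 0, 0, 0, -0.5],
  [0, 0, -0.01, 0, 0, 0, -0.5],
  [0, 0, -0.02, 0, 0, 0, -0.5],
  [0, 0, -0.03, 0, 0, 0, -0.5],
  [0, 0, -0.02, 0, 0, 0, -0.5],
  [0, 0, 0, 0, 0, 0, -0.5],
  [0, 0, 0, 0, 0, 0, -0.5],
])

```text
t: 18.75
position: [601.1, 227.8, 127.1]
orientation: [-0.125, 0.992, 0.0, 0.0]
ft_force: [-0.2, -0.7, -1.1]
width: 22.3
gripper_force: 0.0
```

```bash
cat > m3.py <<'E'
exec(open("m2.py").read().split("span(\"spacer top")[0])
span("spacer",(z>55)&(z<75)&(y>20)&(y<55)&(abs(x)<35))
goto(st,610.15,192.0)
cv2.imwrite("pics/end%d.png"%round(t),s["color"][:,:,::-1])
E
python3 m3.py
```

```text
pos [601.1 227.8 127.1] tool y ang 104.4 shift xy tool [  0.1 -36.6  -0. ] t 18.75 tool z [ 9.e-04  3.e-04 -1.e+00]
pos [601.1 227.8 127.1] tool y ang 104.4 shift xy tool [-0. -0.  0.] t 18.75 tool z [ 9.e-04  3.e-04 -1.e+00]
22.289590848578463 0.0
slim x [-28.1  27.3] y [44.  93.2] z 36.6 4470
broad x [-28.3  26.8] y [-104.   -35.2] z 36.8 6356
placed x [-28.3  26.6] y [-30.8  29.2] z 42.7 5658
spacer x [-25.6  24.3] y [31.2 41.7] z 64.6 1047
pos [601.1 227.8 127.1] tool y ang 104.4 shift xy tool [  0.1 -36.9  -0. ] t 18.75 tool z [ 9.e-04  3.e-04 -1.e+00]
```

The spacer is seated with its top at about 64 mm. Now I'll press the tile with closed fingers.

Request:
arm_command([
  [0, -0.019, 0, 0, 0, 0, -1],
  [0, -0.018, 0, 0, 0, 0, -1],
  [0, 0, 0.02, 0, 0, 0, -1],
  [0, 0, 0.03, 0, 0, 0, -1],
  [0, 0, 0.02, 0, 0, 0, -1],
  [0, 0, 0.01, 0, 0, 0, -1],
  [0, 0, 0, 0, 0, 0, -1],
  [0, 0, 0, 0, 0, 0, -1],
], force=10)

```text
t: 19.6
position: [610.9, 191.4, 47.3]
orientation: [-0.125, 0.992, 0.0, 0.0]
ft_force: [1.1, -0.7, 0.1]
width: 0.5
gripper_force: 0.0
```

Request:
arm_command([
  [0, 0, 0.002, 0, 0, 0, -1],
  [0, 0, 0.002, 0, 0, 0, -1],
  [0, 0, 0.002, 0, 0, 0, -1],
  [0, 0, 0.001, 0, 0, 0, -1],
  [0, 0, 0, 0, 0, 0, -1],
  [0, 0, 0, 0, 0, 0, -1],
])

```text
t: 20.2
position: [610.7, 192.1, 40.2]
orientation: [-0.125, 0.992, 0.0, 0.001]
ft_force: [0.7, -1.4, 2.6]
width: 0.1
gripper_force: 1.5
```

Request:
arm_command([
  [0, 0, 0.001, 0, 0, 0, -1],
  [0, 0, 0.001, 0, 0, 0, -1],
  [0, 0, 0.001, 0, 0, 0, -1],
  [0, 0, 0.001, 0, 0, 0, -1],
  [0, 0, 0, 0, 0, 0, -1],
  [0, 0, 0, 0, 0, 0, -1],
])

```text
t: 20.8
position: [610.7, 192.1, 36.3]
orientation: [-0.125, 0.992, 0.0, 0.001]
ft_force: [0.5, 0.0, 6.9]
width: 0.6
gripper_force: 3.2
```

Request:
arm_command([
  [0, 0, 0.0005, 0, 0, 0, -1],
  [0, 0, 0.0003, 0, 0, 0, -1],
  [0, 0, 0, 0, 0, 0, -1],
  [0, 0, 0, 0, 0, 0, -1],
])

```text
t: 21.2
position: [610.7, 192.1, 36.2]
orientation: [-0.125, 0.992, 0.0, 0.001]
ft_force: [-1.2, -0.5, 11.4]
width: 0.5
gripper_force: 5.5
```

Request:
arm_command([
  [0, 0, 0.0006, 0, 0, 0, -1],
  [0, 0, 0, 0, 0, 0, -1],
  [0, 0, 0, 0, 0, 0, -1],
  [0, 0, 0, 0, 0, 0, -1],
])

```text
t: 21.6
position: [610.7, 192.1, 36.2]
orientation: [-0.125, 0.992, 0.0, 0.001]
ft_force: [-2.8, -0.8, 13.7]
width: 0.3
gripper_force: 7.2
```

```bash
sed -i 's/(z>39.5)&(z<46)&(abs(y)<33.5)/(z>34)\&(z<46)\&(abs(y)<32)/' m2.py; python3 m3.py
python3 - <<'E'
from h import *
s=eyes.snapshot("scene");print(bot.get_state()["ft_force"])
W=cloud(s);report(W,{"jar":J["jar"]})
cv2.imwrite("pics/fin.png",s["color"][:,:,::-1])
E
```

```text
pos [610.7 192.1  36.2] tool y ang 104.4 shift xy tool [ 0.6  0.4 -0. ] t 21.6 tool z [ 1.8e-03  4.0e-04 -1.0e+00]
pos [610.7 192.1  36.2] tool y ang 104.4 shift xy tool [ 0.5 37.  -0. ] t 21.6 tool z [ 1.8e-03  4.0e-04 -1.0e+00]
0.2705835426815008 7.211235836148262
slim x [-28.2  13.4] y [44.3 93. ] z 36.6 6303
broad x [-28.4  13.8] y [-103.5  -35.4] z 36.8 9254
placed x [-28.3  -3.6] y [-30.8  31.6] z 36.6 5675
spacer x [-25.7 -13.9] y [31.  41.3] z 64.2 816
pos [610.7 192.1  36.2] tool y ang 104.4 shift xy tool [ 0.6  0.1 -0. ] t 21.6 tool z [ 1.8e-03  4.0e-04 -1.0e+00]
[-3.41046752  0.23399825 13.62244472]
jar [456.1 166.2  51.3  50.8  53.7 560.   34.8]
```

```bash
python3 -c "
import cv2;a=cv2.imread('pics/end36.png');b=cv2.imread('pics/fin.png');cv2.imwrite('pics/both.png',cv2.resize(cv2.vconcat([a[100:320],b]),None,fx=.95,fy=.95))"
```

```text
(no output)
```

View pics/both.png

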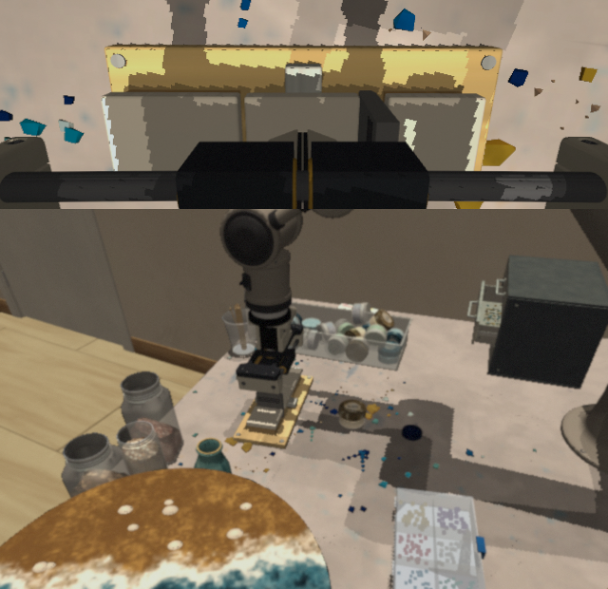

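The tile (300,120 in the upper half) is flush with its neighbours at 36.6 mm against 36.6 and 36.8. The spacer stands in the wide joint (378,120), the jar is undisturbed, and the arm is holding with about 14 N.

```bash
python3 -c "
from rig import order;print(order.close_job())"
```

```text
the job is handed in; nothing more can be done
None
```

The job is handed in: the tile is centred and square on the bar, the spacer is fully down in the wide joint, the arm is still holding the tile flush with about 14 N, and the jar was not moved.

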